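Arm a sensor cartridge in the hand press

ROBOT

A 6-joint arm with a two-finger parallel gripper is mounted at the origin on a cart in front of the work surface, level with it; the furniture and walls round the work are solid. World frame = base frame: x ahead of the robot, y to its left, z up, the work surface at z = 0. Lengths are in mm, angles in rad, forces in N, time in s.
With the tool pointing down it reaches from about 350 to 775 mm from the base axis. Payload 7.3 kg.
Tool frame: the origin (TCP) lies on the centre line of the jaws, within the pads' length; the fingertips stand finger_overhang ahead of it and the grasp point (between the pads) lies 8 mm behind it (finger_overhang is the distance from the TCP to the fingertips, in mm); z points along the fingers, y is the line along which they close (so a half turn about z gives the same grasp; the last joint's range is limited). The gripper opens to 92 mm and grips with 3 to 60 N. Pads are 19 mm wide; open, the fingers measure 130 mm over their backs; the gripper's body (75 mm by 190 mm) begins 47 mm behind the grasp point.
Start: joints at [1.017, 0.342, 1.524, -0, 1.275, -0.146], TCP at [208.197, 481.973, 237.741] pointing down, gripper open.
Joint ranges: [-2.53, 2.53], [-0.77, 2.02], [0.04, 2.7], [-1, 4.14], [0.28, 2.66], [-3.11, 3.11]. Speed limits (rad/s): [2.57, 2.57, 3.14, 3.14, 3.14, 3.14].

INTERFACE

Orientations are given as [roll, pitch, yaw] about the fixed x, y, z axes, in that order (R = Rz(yaw) Ry(pitch) Rx(roll)).
In Python, from plant import get_obs, capture, close_job, finger_overhang gives the robot as it stands.
- The arm moves only by the shell command python3 -m inch 'ROWS'. ROWS is JSON, one flat list of numbers, 7 for each row, row after row: the turn, a rotation vector about the tool's x, y, z scaled (see below), then the shift along the tool's x, y, z scaled (see below), then the closure, from -1 (fully open) to 1 (shut). In form: [ax, ay, az, tx, ty, tz, gripper, ax, ay, az, tx, ty, tz, gripper, ...]. A call has 1 to 10 rows; each row shifts and turns the commanded pose from where the row before left it, along the tool's axes as they then stand; what a row does not reach is not made up. The controller multiplies each number of a shift by 0.8 m and each number of a turn by 1.5 rad. A row lasts 1/12 s, in which the tool goes at most 41.7 mm and 7.16 degrees, less where a joint would pass 70% of its speed; a pose out of reach is approached as far as the arm can. A call with a number of a shift or a turn outside -1 to 1 is refused whole. A call with a gripper value outside its range is refused whole. The fingers move at their own pace and stop on an object; the grip force is fixed at half the most. Time passes only in rows, so rows that do not move let the fingers close. It gives the time, the measured TCP pose, the force, the opening and the grip force at its end, in the units of the state.
- get_obs(): the state, without advancing time (a new reading comes with each control period).
- capture(name): name is "scene" or "side" or "wrist"; returns a dict with "image" (420x560x3 uint8, red, green, blue), "mtx" (3x3 intrinsics, pixels), "pose" (4x4, takes a point from camera to world coordinates). Camera axes: x right, y up, looking along -z (the intrinsics and any distortion apply to the point x, -y, -z); pixel columns grow to the right and rows downward; lengths in mm; the calibration is good to about 2 mm. A picture is of the moment at which its call begins. There is no depth.
- close_job(): hands the job in; it is judged then, once.
The state is a dict: "time": time; "joint_positions": joint angles; "dq": joint speeds; "tau": joint torques, N m; "tool_pos": TCP position; "tcp_rot": TCP orientation; "contact_force": force on the tool from outside, world axes, zero at the start; "moment": the same for the moment, N m; "grip_width": finger opening in mm; "finger_force": force on a finger pad.
Only numpy, scipy, OpenCV 4.12 (cv2) and the standard library are available. Lean on these libraries where they do the work, as an engineer would, in place of code of your own. Each camera call takes 0.05 s, during which the arm holds its last target. There are 200 camera calls.

TASK

Stand the white sensor cartridge in the pocket of the sloping hand press, square to the slope, foot down and with its blue side button facing one of the two jaws. Then squeeze the two red handles together until the button's resistance peaks and it snaps in, and stop there: squeezing on after the snap crushes the cartridge. Let the handles spring open again, leave the armed cartridge standing in the press, and do not disturb the two bottles with the yellow and the red cap.

Things in the scene. Friction and masses are not known exactly. Their poses are not given: they have to be found in the camera images.
- cartridge_center (a point): Centre (half-way up) of the loose white plastic cartridge with grey side panels and a blue band, an upright block 46 mm (its x) by 28 mm (its y) by 100 mm (its z, up when it stands on its foot), about 0.27 kg. Starts standing upright on the table. Only the button sticks out, below 36 mm above the foot: hold the cartridge by its upper 40 mm.
- cartridge_foot (a point): Centre of the cartridge's underside (50 mm below cartridge_center), same axes.
- button (a point): Centre of the outer face of the cartridge's round blue button when fully out, axes of the cartridge. The button, 20 mm in diameter, sticks 13 mm out of the +y face, its axis 25 mm above the foot; cartridge with button is 41 mm thick along y, and the middle of these 41 mm lies 6.5 mm from the middle of the body, towards the button.
- snap_button (a joint): How far the blue button is pushed in (m): 0 fully out. It resists up to about 18 N near 0.002, gives way at 0.0045 and then jumps by itself to 0.009, where it stays (armed). Forcing it beyond 0.0098 crushes the cartridge (with a like force).
- pocket (a point): Centre of the pocket floor of the hand press, a fixed grey stand with an aluminium deck sloping up, away from the robot, at 25 degrees. Axes: x up the slope, y level to the left, z square out of the deck, leaning 25 degrees from vertical towards the robot. The cartridge stands on the deck along this z, its y along this y, either way round, between two white stops.
- lower_stop (a point): Top middle of the lower white stop of the pocket, axes as pocket: 56 mm above the deck, 24 mm wide. The cartridge leans on it. The upper stop is 24 mm high; 54 mm are clear between the two along x, 27 mm either side of the pocket's centre.
- jaw_gap (a point): Between the two jaws, at button height (25 mm above the deck), axes as pocket: the middle of the narrowest gap; put the middle of the 41 mm of cartridge with button here. Black pads, 30 mm long in x, 12 to 38 mm above the deck; steel legs behind reach 50 mm to each side. The gap is 53 to 60 mm: the left (+y) pad is set 0 to 7 mm inward by a screw, how much is not told.
- lamp (a point): Middle of the underside of a black lamp, 64 mm by 130 mm, fixed about 0.29 m above the pocket on a post behind it. There is no room beneath it for an upright tool: come to the pocket with the tool tilted, along pocket z, from the robot's side. A tall glass vessel with red-brown heater plates stands to the right of the press: keep clear of it.
- press_handles (a point): Point midway between the two red handles, where to squeeze them: 100 mm down the slope from the pocket, 30 mm above the deck plane, axes as pocket. Open, each is a straight blade along x, 71 mm long (from 36 mm up the slope to 35 mm down the slope of this point), 8 mm thick, from 16 mm below to 14 mm above it, outer faces 35 mm either side (70 mm over both).
- hinges (a point): Midway between the two hinges, 130 mm up the slope from the pocket; hinges 36 mm to each side, axes along z. Handles spring open when let go (1 to 2 N). The button gives way at some 10 to 12 N on each handle; the width over the handles at which it does so depends on the pad's setting (33 to 46 mm), and about 8 mm less crushes the cartridge. The squeezed cartridge may slide sideways.
- handle_left (a joint): Turn of the left (+y) handle, rad: 0 open, grows as it closes, at most 0.17.
- handle_right (a joint): Turn of the right (-y) handle, rad: 0 open, grows as it closes, at most 0.17.
- bottle_yellow: Loose small white bottle with a yellow cap, 47 mm in diameter, 94 mm high, origin under its foot; leave it alone.
- bottle_red: Loose small white bottle with a red cap, 47 mm in diameter, 94 mm high, origin under its foot; leave it alone.

How it is judged (in metres and radians):
On the way, in this order (a step that is already met when the one before it is completed fails the run):
1. the cartridge stands in the pocket, let go, its button still out (x of cartridge_foot in the frame of pocket between -0.01 and 0.01 m and y of cartridge_foot in the frame of pocket between -0.02 and 0.02 m and z of cartridge_foot in the frame of pocket below 0.006 m and z of cartridge_center in the frame of pocket above 0.044 m and angle between the z axis of cartridge_foot and the z axis of pocket, either way round below 0.2 rad and angle between the y axis of cartridge_foot and the y axis of pocket, either way round below 0.25 rad and contact force between the fingers and anything else below 0.5 N and value of joint snap_button below 0.003 m), for 0.2 s.
2. the handles are squeezed and the button snaps in, the cartridge in the pocket and not held by the fingers (x of cartridge_foot in the frame of pocket between -0.01 and 0.01 m and y of cartridge_foot in the frame of pocket between -0.02 and 0.02 m and z of cartridge_foot in the frame of pocket below 0.006 m and z of cartridge_center in the frame of pocket above 0.044 m and angle between the z axis of cartridge_foot and the z axis of pocket, either way round below 0.2 rad and angle between the y axis of cartridge_foot and the y axis of pocket, either way round below 0.25 rad and value of joint snap_button above 0.0075 m and value of joint each of handle_left, handle_right above 0.03 rad and contact force between the fingers and cartridge below 0.5 N), for 0.1 s.
At the end, for the whole second after the job is handed in: The cartridge stands at rest in the pocket: foot within 10 mm along the slope, 20 mm sideways, 6 mm of the deck, square within 0.2 rad, its button facing a jaw within 0.25 rad; the button is snapped in (7.5 to 9.8 mm) and both handles have sprung open (under 0.02 rad) (x of cartridge_foot in the frame of pocket between -0.01 and 0.01 m and y of cartridge_foot in the frame of pocket between -0.02 and 0.02 m and z of cartridge_foot in the frame of pocket below 0.006 m and z of cartridge_center in the frame of pocket above 0.044 m and angle between the z axis of cartridge_foot and the z axis of pocket, either way round below 0.2 rad and angle between the y axis of cartridge_foot and the y axis of pocket, either way round below 0.25 rad and value of joint snap_button between 0.0075 and 0.0098 m and value of joint each of handle_left, handle_right below 0.02 rad and linear speed of cartridge below 0.02 m/s); the robot touches nothing.
It fails at once if the cartridge is crushed (button forced beyond 0.0098 m) (value of joint snap_button above 0.0098 m).
It fails at once if a bottle is moved by more than 30 mm or tipped (distance of any of bottle_yellow, bottle_red from where it was at the start of the episode above 0.03 m or angle between any of bottle_yellow, bottle_red's own z axis and vertical above 0.4 rad).
It also fails if it takes over 51 s, if anything falls off the work surface, if the arm or the gripper's body presses on something with over 40 N, if the wrist force passes 120 N, or if a joint passes its speed limit or range.

## Working session

There is one attempt and no reset: what is moved stays moved. The work goes in short steps, Python scripts to look and compute and a shell command to move; the robot and the scene stay as the last step left them, time stands still between calls to the robot, and variables do not carry over. Pictures are saved under pics/ and viewed, at most 10 in all, crops included, and the job is handed in when it is done.

```bash
mkdir -p pics; ls
python3 - <<'E'
from plant import *
import cv2,numpy as np
print(get_obs(),finger_overhang)
for n in("scene","side","wrist"):
    c=capture(n);cv2.imwrite(f"pics/{n}0.png",c["image"][:,:,::-1]);np.savez(f"{n}0.npz",**c);print(n,c["mtx"].tolist(),c["pose"].round(3).tolist(),c.keys())
E
```

```text
pics
{'time': 0.0, 'joint_positions': array([ 1.01697837e+00,  3.42736391e-01,  1.52503599e+00, -1.19367600e-05,
        1.27536829e+00, -1.46008784e-01]), 'dq': array([-2.16490408e-03, -3.87736662e-04,  3.81830222e-06,  1.02567417e-04,
        3.00634753e-04, -4.63213643e-04]), 'tau': array([-6.71018061e-04, -4.31241095e+01, -2.44222122e+01,  7.16894190e-02,
        5.60329249e-02, -1.20564837e-04]), 'tool_pos': array([207.99399435, 481.61562305, 237.0312256 ]), 'tcp_rot': array([-3.14005945e+00, -2.13928528e-04,  2.73378680e+00]), 'contact_force': array([-0.55625775,  0.05522652, -0.33880013]), 'moment': array([-0.0048865 , -0.008002  ,  0.02018872]), 'finger_force': 0.0, 'grip_width': 91.83855265520027} 11.0
scene [[522.7215028540452, 0.0, 277.6323379200318], [0.0, 522.7215028540452, 216.1862725220757], [0.0, 0.0, 1.0]] [[-0.862, 0.225, -0.455, -222.811], [-0.507, -0.406, 0.76, 1446.257], [-0.014, 0.886, 0.464, 1034.565], [0.0, 0.0, 0.0, 1.0]] dict_keys(['image', 'mtx', 'pose'])
side [[388.66272285632, 0.0, 271.6479953557384], [0.0, 388.66272285632, 212.70236134602897], [0.0, 0.0, 1.0]] [[0.808, 0.38, -0.45, -46.553], [-0.589, 0.53, -0.61, -637.731], [0.007, 0.758, 0.652, 1090.748], [0.0, 0.0, 0.0, 1.0]] dict_keys(['image', 'mtx', 'pose'])
wrist [[298.8177092665501, 0.0, 284.0016291734339], [0.0, 298.8177092665501, 204.22611418400462], [0.0, 0.0, 1.0]] [[0.396, -0.89, -0.226, 146.785], [0.918, 0.384, 0.098, 507.903], [-0.0, -0.246, 0.969, 384.151], [0.0, 0.0, 0.0, 1.0]] dict_keys(['image', 'mtx', 'pose'])
```

View pics/scene0.png

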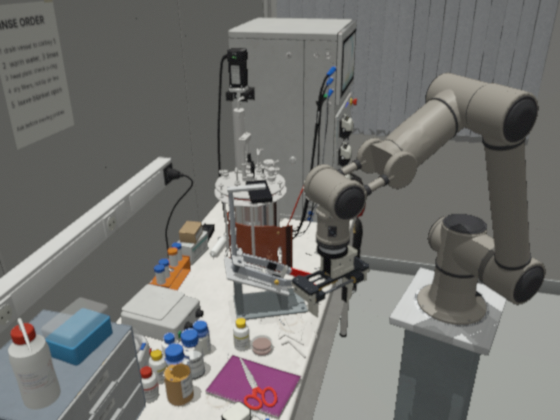

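View pics/side0.png

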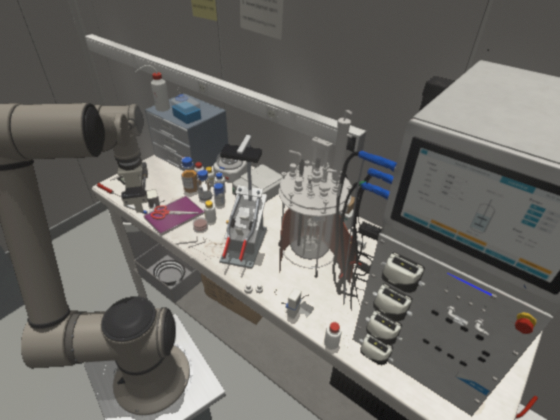

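The side view shows the press at (245,225), its red handles at (228–250,248), the yellow-cap bottle at (209,210) and the red-cap bottle at (333,335). A small block at about (295,300) may be the cartridge. I'll enlarge that area.

Run:
```python
import cv2
a=cv2.imread("pics/side0.png")[130:355,195:355]
b=cv2.imread("pics/scene0.png")[170:330,205:345]
a=cv2.resize(a,None,fx=2.6,fy=2.6,interpolation=cv2.INTER_CUBIC)
b=cv2.resize(b,None,fx=2.7,fy=2.7,interpolation=cv2.INTER_CUBIC)
import numpy as np
h=max(a.shape[0],b.shape[0]);p=lambda i:cv2.copyMakeBorder(i,0,h-i.shape[0],0,0,0)
o=np.hstack([p(a),p(b)]);print(o.shape);cv2.imwrite("pics/c1.png",o)
```

```text
(585, 794, 3)
```

View pics/c1.png

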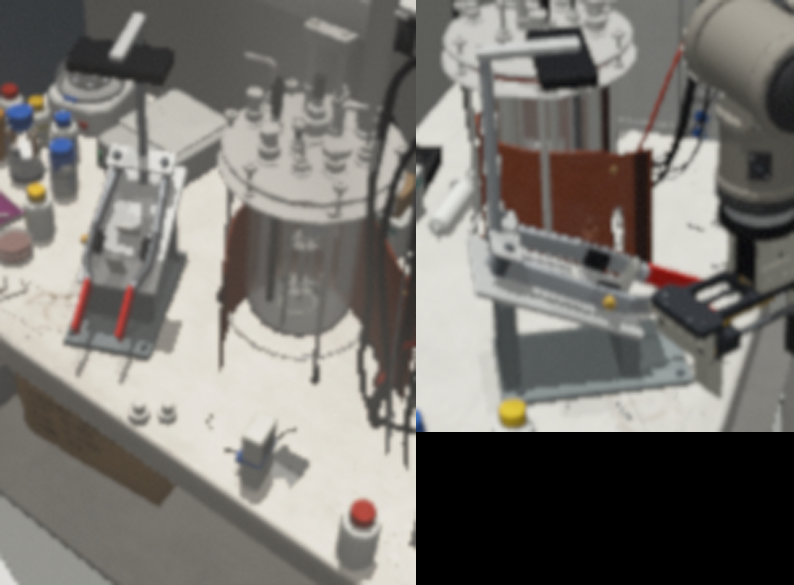

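The crop shows the cartridge at crop (257,450), its foot at about (255,490), and the blue button facing left at (234,456). The handle tips are at (76,328) and (122,335). In the crop, the lower-left hinge is at (115,160) and the right hinge at (170,160). The red cap is at (363,508) and the yellow cap at (36,190).

```bash
cat > h.py <<'E'
import numpy as np
from scipy.spatial.transform import Rotation as R
def ray(c,u,v):
    K,P=c["mtx"],c["pose"];d=np.array([(u-K[0,2])/K[0,0],-(v-K[1,2])/K[1,1],-1.]);return P[:3,3],P[:3,:3]@d
def onz(c,u,v,z):
    o,d=ray(c,u,v);return o+d*(z-o[2])/d[2]
def proj(c,p):
    K,P=c["mtx"],c["pose"];q=(np.atleast_2d(p)-P[:3,3])@P[:3,:3];return np.c_[K[0,0]*q[:,0]/-q[:,2]+K[0,2],-K[1,1]*q[:,1]/-q[:,2]+K[1,2]]
def tri(l):
    A=np.zeros((3,3));b=np.zeros(3)
    for c,u,v in l:
        o,d=ray(c,u,v);d=d/np.linalg.norm(d);M=np.eye(3)-np.outer(d,d);A+=M;b+=M@o
    return np.linalg.solve(A,b)
E
python3 - <<'E'
from h import *
s=np.load("side0.npz");f=lambda x,y:(195+x/2.6,130+y/2.6)
g=lambda x,y:(205+(x-416)/2.7,170+y/2.7)
c=np.load("scene0.npz")
for n,x,y,z in[("cartfoot",255,490,0),("carttop",262,433,100),("yel",36,190,94),("red",363,508,94),("base L",68,343,8),("base R",152,355,8),("tipL",76,328,70),("tipR",122,335,70)]:
    print(n,onz(s,*f(x,y),z).round())
print("yel scene",onz(c,*g(512,408),94).round())
print("lamp",tri([(s,*f(120,62)),(c,*g(565,62))]).round())
E
```

```text
cartfoot [450. -87.   0.]
carttop [461. -80. 100.]
yel [469. 491.  94.]
red [ 492. -225.   94.]
base L [382. 258.   8.]
base R [467. 169.   8.]
tipL [380. 224.  70.]
tipR [424. 176.  70.]
yel scene [468. 503.  94.]
lamp [519. 305. 400.]
```

```bash
cat >> h.py <<'E'
def T(p,Rm):
    M=np.eye(4);M[:3,:3]=Rm;M[:3,3]=p;return M
def cur():
    from plant import get_obs
    o=get_obs();return T(o["tool_pos"],R.from_euler("xyz",o["tcp_rot"]).as_matrix())
def pressR(yaw):
    c,s=np.cos(yaw),np.sin(yaw);a=np.radians(25)
    x=np.array([c*np.cos(a),s*np.cos(a),np.sin(a)]);y=np.array([-s,c,0]);return np.c_[x,y,np.cross(x,y)]
def toolR(yaw):
    P=pressR(yaw);return np.c_[-P[:,0],P[:,1],-P[:,2]]
def downR(yaw): return R.from_euler("xyz",[np.pi,0,yaw]).as_matrix()
def plan(A,B,n=None):
    rel=np.linalg.inv(A)@B;rv=R.from_matrix(rel[:3,:3]).as_rotvec()
    if n is None:n=int(max(np.ceil(np.linalg.norm(rv)/.11),np.ceil(np.linalg.norm(rel[:3,3])/36),1))
    r=R.from_rotvec(rv/n).as_matrix()
    S=sum(np.linalg.matrix_power(r,k) for k in range(n));p=np.linalg.solve(S,rel[:3,3])
    D=T(p,r);M=A@np.linalg.matrix_power(D,n//2)
    print(n,"rows of",(rv/n/1.5).round(4).tolist(),(p/800).round(4).tolist(),"mid",M[:3,3].round(),"end",B[:3,3].round())
E
python3 - <<'E'
from h import *
yaw=np.radians(46);P=pressR(yaw);pk=np.array([489,287,110])
plan(cur(),T(pk+P@[-20,0,190],toolR(yaw)))
E
```

```text
12 rows of [-0.0147, -0.0212, -0.0661] [-0.0198, -0.0321, -0.0014] mid [276. 317. 246.] end [421. 216. 274.]
```

```bash
python3 -m inch '[-0.0147,-0.0212,-0.0661,-0.0198,-0.0321,-0.0014,-1, -0.0147,-0.0212,-0.0661,-0.0198,-0.0321,-0.0014,-1, -0.0147,-0.0212,-0.0661,-0.0198,-0.0321,-0.0014,-1, -0.0147,-0.0212,-0.0661,-0.0198,-0.0321,-0.0014,-1, -0.0147,-0.0212,-0.0661,-0.0198,-0.0321,-0.0014,-1, -0.0147,-0.0212,-0.0661,-0.0198,-0.0321,-0.0014,-1, -0.0147,-0.0212,-0.0661,-0.0198,-0.0321,-0.0014,-1, -0.0147,-0.0212,-0.0661,-0.0198,-0.0321,-0.0014,-1, -0.0147,-0.0212,-0.0661,-0.0198,-0.0321,-0.0014,-1, -0.0147,-0.0212,-0.0661,-0.0198,-0.0321,-0.0014,-1]'
python3 -m inch '[-0.0147,-0.0212,-0.0661,-0.0198,-0.0321,-0.0014,-1, -0.0147,-0.0212,-0.0661,-0.0198,-0.0321,-0.0014,-1, 0,0,0,0,0,0,-1, 0,0,0,0,0,0,-1, 0,0,0,0,0,0,-1]'
python3 - <<'E'
from plant import *
import cv2,numpy as np
c=capture("wrist");np.savez("w1.npz",**c);cv2.imwrite("pics/w1.png",cv2.resize(c["image"][:,:,::-1],(800,600),interpolation=cv2.INTER_CUBIC))
print(c["pose"].round(3).tolist(), get_obs()["tcp_rot"],get_obs()["joint_positions"])
E
```

```text
time: 0.98
tool_pos: [346.2, 253.9, 257.5]
tcp_rot: [3.086, 0.336, -2.639]
contact_force: [0.8, 0.6, -0.3]
grip_width: 91.7
finger_force: 0.0
time: 1.4
tool_pos: [385.1, 233.3, 264.6]
tcp_rot: [3.105, 0.387, -2.485]
contact_force: [-0.1, 0.2, -0.8]
grip_width: 92.1
finger_force: 0.0
[[-0.621, -0.642, -0.449, 295.375], [0.783, -0.483, -0.393, 157.48], [0.036, -0.595, 0.803, 375.664], [0.0, 0.0, 0.0, 1.0]] [ 3.10507842  0.38713883 -2.48360042] [ 0.24555483 -0.01752469  1.95698603  0.24333493  0.87335918 -2.11619183]
```

View pics/w1.png

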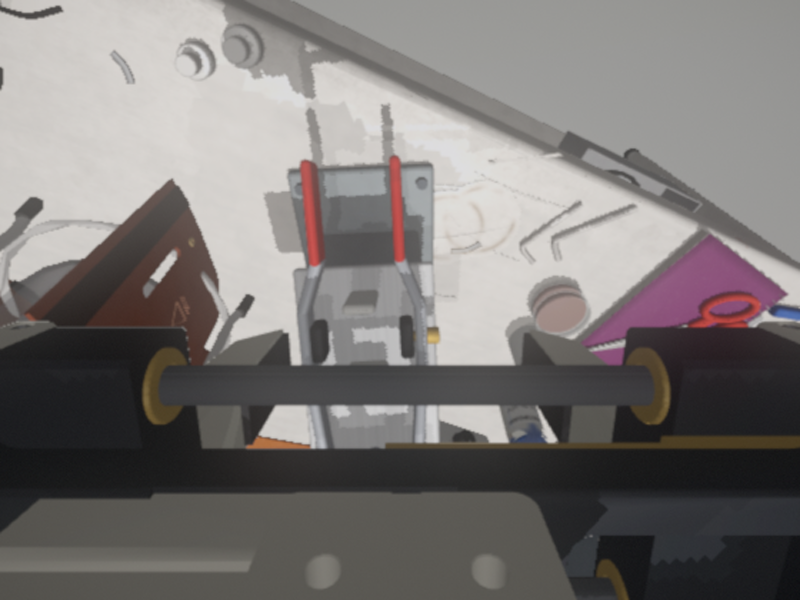

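The wrist view (800x600) shows the press upside down. Its red handles have tips at (306,163) and (394,158) and roots at (316,262) and (402,262). The lower stop is at (360,298), the pads are at (320,340) and (406,337), and the pad screw is at (434,335) on the +y side. I'll fit the press pose to the red silhouettes in both views.

```bash
cat > fit.py <<'E'
from h import *
import cv2
from scipy.optimize import minimize
S=4
def hull(c,P,off):
    q=(proj(c,P)-off+.5)*S-.5
    return cv2.convexHull((q*16).astype(np.int32))
def box(x0,x1,y0,y1,z0,z1): return np.array([[x,y,z] for x in(x0,x1) for y in(y0,y1) for z in(z0,z1)],float)
def iou(c,win,mask,parts):
    x0,x1,y0,y1=win;m=np.zeros(((y1-y0)*S,(x1-x0)*S),np.uint8)
    for P in parts: cv2.fillConvexPoly(m,hull(c,P,np.array([x0,y0])),255,shift=4)
    m=cv2.resize(m,(x1-x0,y1-y0),interpolation=cv2.INTER_AREA)/255.
    return np.abs(m-mask).sum()/mask.sum()
def red(c,win):
    x0,x1,y0,y1=win;i=c["image"][y0:y1,x0:x1].astype(float)
    e=i[:,:,0]-i[:,:,1:].max(2);return np.clip(e/np.percentile(e,98)*1.0,0,1)*(e>25)
E
python3 - <<'E'
from fit import *
V=[(np.load("w1.npz"),(195,295,100,195)),(np.load("side0.npz"),(218,252,232,265))]
M=[red(c,w) for c,w in V];print([m.sum() for m in M])
B=[box(-135,-64,a,a+8,14,44) for a in(27,-35)]
def cost(v,full=False):
    Pm=pressR(v[3]/100);e=[iou(c,w,m,[b@Pm.T+v[:3] for b in B]) for (c,w),m in zip(V,M)]
    return e if full else sum(e)
best=None
for z in(70,100,130):
    r=minimize(cost,[489,287,z,80],method="Nelder-Mead",options=dict(initial_simplex=np.array([[489,287,z,80],[510,287,z,80],[489,305,z,80],[489,287,z+20,80],[489,287,z,88]]),maxiter=800))
    print(r.x.round(1),r.fun,cost(r.x,True))
    if best is None or r.fun<best.fun:best=r
c=V[0][0];Pm=pressR(best.x[3]/100);np.save("press.npy",best.x)
L=[[0,0,0],[-27,0,56],[0,30,25],[0,-30,25],[-130,36,40]]
print((proj(c,np.array(L)@Pm.T+best.x[:3])*1.4286).round())
E
```

```text
[np.float64(1056.9545454545455), np.float64(114.77006591702224)]
[500.3 293.1  97.7  73.3] 1.1105966549091708 [np.float64(0.5147923565418082), np.float64(0.5958042983673626)]
[501.8 293.4  97.4  72.4] 1.113468064817078 [np.float64(0.5043092057276185), np.float64(0.6091588590894594)]
[500.7 291.6  99.   71.6] 1.094483920915919 [np.float64(0.4796161237470518), np.float64(0.6148677971688671)]
[[368. 329.]
 [359. 315.]
 [403. 336.]
 [328. 340.]
 [401. 166.]]
```

```bash
cat > fp.py <<'E'
from fit import *
from scipy.optimize import differential_evolution as DE
V=[(np.load("w1.npz"),(205,290,100,192)),(np.load("side0.npz"),(218,252,232,265))]
def rb(c,w):
    x0,x1,y0,y1=w;i=c["image"][y0:y1,x0:x1].astype(float);e=i[:,:,0]-i[:,:,1:].max(2);return np.clip((e-15)/40,0,1)
M=[rb(c,w) for c,w in V];print([m.sum() for m in M])
B=[box(-135,-64,a,a+8,14,44) for a in(27,-35)]
def cost(v,full=False):
    Pm=pressR(v[3]/100);e=[iou(c,w,m,[b@Pm.T+v[:3] for b in B]) for (c,w),m in zip(V,M)]
    return e if full else sum(e)
r=DE(cost,[(460,530),(260,320),(70,140),(60,95)],seed=1,maxiter=60,popsize=12)
print(r.x.round(1),cost(r.x,True));np.save("press.npy",r.x)
c=V[0][0];Pm=pressR(r.x[3]/100)
L=[[0,0,0],[-27,0,56],[0,30,25],[0,-30,25],[-130,36,40]]
print((proj(c,np.array(L)@Pm.T+r.x[:3])*1.4286).round())
o=[]
for (c,w),m in zip(V,M):
    x0,x1,y0,y1=w;i=cv2.resize(c["image"][y0:y1,x0:x1,::-1],None,fx=(6 if x1-x0>50 else 10),fy=(6 if x1-x0>50 else 10),interpolation=cv2.INTER_CUBIC);f=i.shape[1]/(x1-x0)
    for b in B: cv2.polylines(i,[cv2.convexHull((((proj(c,b@Pm.T+r.x[:3])-[x0,y0]+.5)*f).astype(np.int32)))],True,(0,255,0))
    o.append(cv2.copyMakeBorder(i[:560],0,max(0,560-i.shape[0]),0,0,0) if 1 else i)
o=np.hstack(o);o=cv2.resize(o,None,fx=min(1,800/o.shape[1]),fy=min(1,800/o.shape[1]));print(o.shape);cv2.imwrite("pics/f1.png",o)
E
python3 fp.py
```

```text
[np.float64(1334.475), np.float64(152.725)]
[500.8 290.5  99.5  70.8] [np.float64(0.1969332141706605), np.float64(0.23766606003999244)]
[[367. 329.]
 [359. 315.]
 [402. 336.]
 [327. 340.]
 [401. 165.]]
(527, 800, 3)
```

View pics/f1.png

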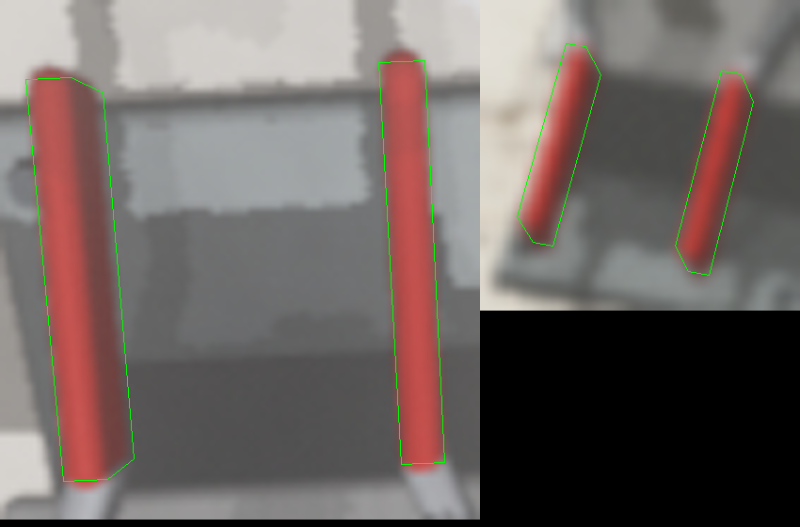

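The fit is tight, with the outlines on the handles in both views. The pocket is at about (501,290,99) with yaw 0.708. Next I'll check the vessel and plan the move to the cartridge.

Run:
```python
from h import *
s=np.load("side0.npz");f=lambda x,y:(195+x/2.6,130+y/2.6);w=np.load("w1.npz")
print("plate foot",onz(s,*f(222,368),0).round(),"plate2",onz(s,*f(317,378),0).round(),"ring",onz(s,*f(300,330),0).round(), "platetop",[onz(w,172/1.4286,182/1.4286,z).round() for z in(150,200,230)],onz(s,*f(250,200),200).round())
A=cur();B0=T([370,60,275],downR(-2.3));B=T([450,-88,270],downR(-2.3))
plan(A,B0,9);plan(B0,B,6)
```

```text
plate foot [537.  97.   0.] plate2 [634.   5.   0.] ring [673.  88.   0.] platetop [array([440., 120., 150.]), array([408., 129., 200.]), array([389., 134., 230.])] [643. 180. 200.]
9 rows of [0.0, 0.0288, -0.0129] [0.0172, -0.0163, -0.0055] mid [374. 156. 263.] end [370.  60. 275.]
6 rows of [0.0, -0.0, -0.0] [0.0119, -0.033, 0.001] mid [410. -14. 272.] end [450. -88. 270.]
```

```bash
python3 -m inch '[0,0.0288,-0.013,0.0172,-0.0163,-0.0055,-1, 0,0.0288,-0.013,0.0172,-0.0163,-0.0055,-1, 0,0.0288,-0.013,0.0172,-0.0163,-0.0055,-1, 0,0.0288,-0.013,0.0172,-0.0163,-0.0055,-1, 0,0.0288,-0.013,0.0172,-0.0163,-0.0055,-1, 0,0.0288,-0.013,0.0172,-0.0163,-0.0055,-1, 0,0.0288,-0.013,0.0172,-0.0163,-0.0055,-1, 0,0.0288,-0.013,0.0172,-0.0163,-0.0055,-1, 0,0.0288,-0.013,0.0172,-0.0163,-0.0055,-1]'
python3 -m inch '[0,0,0,0.012,-0.033,0.001,-1, 0,0,0,0.012,-0.033,0.001,-1, 0,0,0,0.012,-0.033,0.001,-1, 0,0,0,0.012,-0.033,0.001,-1, 0,0,0,0.012,-0.033,0.001,-1, 0,0,0,0.012,-0.033,0.001,-1, 0,0,0,0,0,0,-1, 0,0,0,0,0,0,-1, 0,0,0,0,0,0,-1]'
python3 - <<'E'
from plant import *
import cv2,numpy as np
c=capture("wrist");np.savez("w2.npz",**c);cv2.imwrite("pics/w2.png",cv2.resize(c["image"][:,:,::-1],(800,600),interpolation=cv2.INTER_CUBIC))
print(get_obs()["joint_positions"])
E
```

```text
time: 2.2
tool_pos: [370.3, 60.1, 275.6]
tcp_rot: [-3.141, -0.001, -2.296]
contact_force: [1.0, -0.8, -0.1]
grip_width: 91.7
finger_force: 0.0
time: 2.95
tool_pos: [450.7, -86.9, 270.5]
tcp_rot: [3.141, 0.001, -2.297]
contact_force: [-0.5, -0.6, 0.6]
grip_width: 91.9
finger_force: 0.0
[-3.58326232e-01  1.93000078e-01  1.63599787e+00  1.24247494e-03
  1.31181870e+00 -2.77433385e+00]
```

View pics/w2.png

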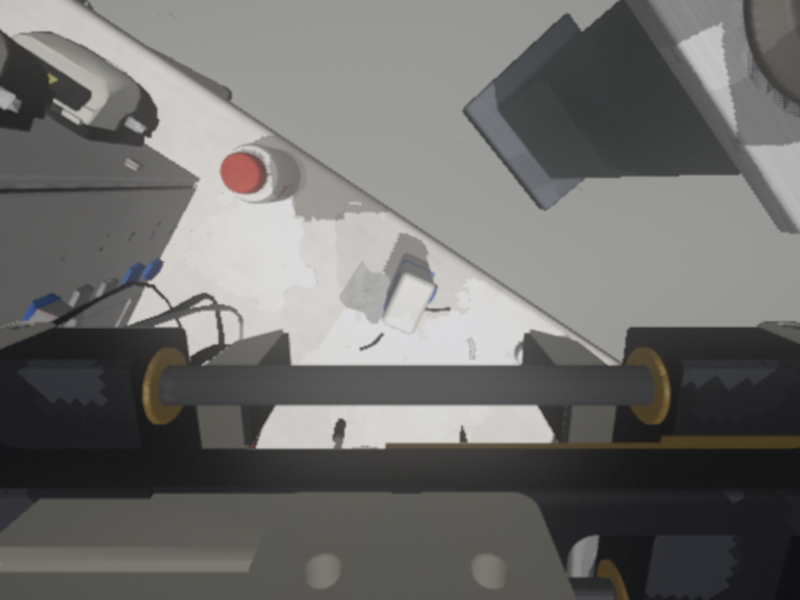

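The view shows the cartridge top around (410,300), with the blue button showing on its right at (434,295). The red-cap bottle is at (243,172), well clear. I'll enlarge the cartridge to get its corners.

Run:
```python
import cv2
a=cv2.imread("pics/w2.png");import numpy as np
c=np.load("w2.npz")["image"][150:250,230:340,::-1]
cv2.imwrite("pics/c2.png",cv2.resize(c,(660,600),interpolation=cv2.INTER_CUBIC))
```

```text
(no output)
```

View pics/c2.png

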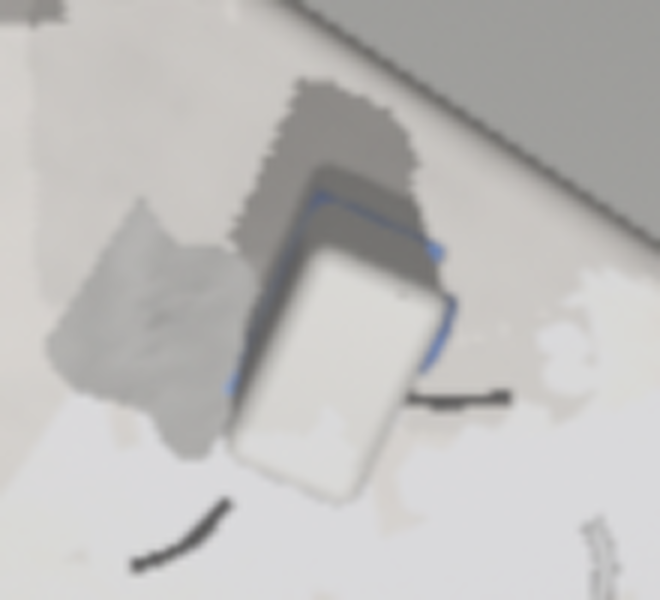

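The enlarged top corners (6x) are at (320,245), (448,295), (350,503) and (229,455), and the button is on the lower right at (440,335).

Run:
```python
from h import *
w=np.load("w2.npz")
q=np.array([onz(w,230+x/6-.4,150+y/6-.4,100) for x,y in[(320,245),(448,295),(350,503),(229,455)]])
print(q.round(1));e=np.linalg.norm(np.roll(q,-1,0)-q,axis=1);print(e.round(1))
y=(q[1]-q[0]+q[2]-q[3])[:2];x=(q[0]-q[3]+q[1]-q[2])[:2]
ang=np.arctan2(y[1],y[0]);ax=np.arctan2(x[1],x[0]);print("yaw y",ang,"x",ax,"ctr",q.mean(0))
b=onz(w,230+440/6-.4,150+335/6-.4,25);print("button",b.round(1))
m=q.mean(0);s=np.load("side0.npz");print(proj(s,[[m[0],m[1],0],m]).round(1))
ty=ang+np.pi/2;ty=(ty+np.pi)%(2*np.pi)-np.pi;print("tool yaw",ty,"alt",ty+np.pi)
np.save("cart.npy",[m[0],m[1],ang])
```

```text
[[450.6 -87.6 100. ]
 [439.4 -65.2 100. ]
 [479.2 -47.  100. ]
 [489.8 -69.1 100. ]]
[25.1 43.8 24.5 43.4]
yaw y 2.026928847352064 x -2.7058702474864718 ctr [464.74154204 -67.22676542 100.        ]
button [454.6 -42.4  25. ]
[[292.8 312.1]
 [294.2 293.4]]
tool yaw -2.6854601330326258 alt 0.45613252055716735
```

Run:
```python
from h import *
A=cur();B0=T([464.7,-67.2,150],downR(-2.695));B=T([464.7,-67.2,72],downR(-2.695))
plan(A,B0,5);plan(B0,B,4)
```

```text
5 rows of [-0.0, 0.0002, 0.0531] [-0.0058, 0.0016, 0.0302] mid [455. -78. 222.] end [465. -67. 150.]
4 rows of [0.0, 0.0, 0.0] [-0.0, 0.0, 0.0244] mid [465. -67. 111.] end [465. -67.  72.]
```

```bash
python3 -m inch '[0,0,0.0531,-0.0058,0.0016,0.0302,-1, 0,0,0.0531,-0.0058,0.0016,0.0302,-1, 0,0,0.0531,-0.0058,0.0016,0.0302,-1, 0,0,0.0531,-0.0058,0.0016,0.0302,-1, 0,0,0.0531,-0.0058,0.0016,0.0302,-1, 0,0,0,0,0,0,-1, 0,0,0,0,0,0,-1, 0,0,0,0,0,0,-1]'
python3 - <<'E'
from h import *
import cv2
from plant import capture
plan(cur(),T([464.7,-67.2,72],downR(-2.695)),5)
c=capture("wrist");np.savez("w3.npz",**c);i=cv2.resize(c["image"][:,:,::-1],(800,600));cv2.imwrite("pics/w3.png",i)
E
```

```text
time: 3.67
tool_pos: [465.7, -68.3, 151.4]
tcp_rot: [-3.14, 0.003, -2.693]
contact_force: [0.5, -0.6, -0.7]
grip_width: 92.0
finger_force: 0.0
5 rows of [-0.0002, 0.0004, 0.0003] [0.0001, 0.0004, 0.0199] mid [465. -68. 120.] end [465. -67.  72.]
```

View pics/w3.png

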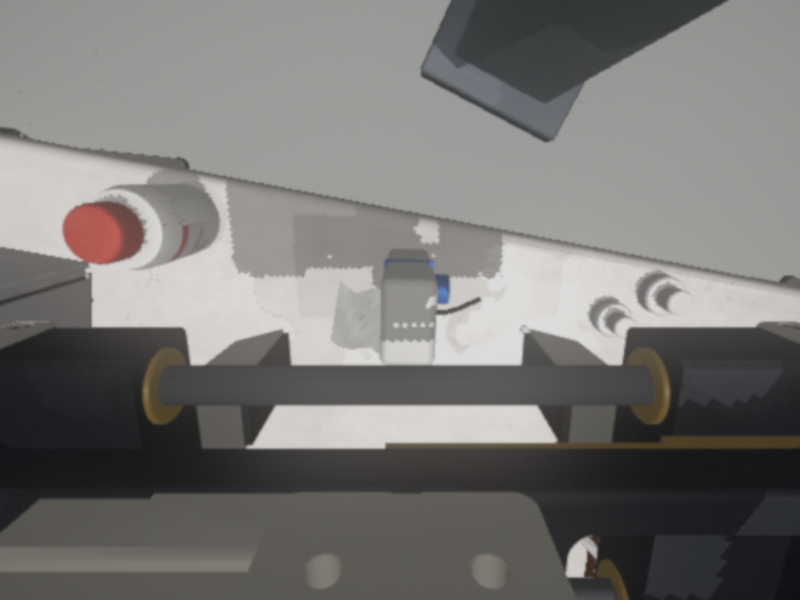

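The cartridge sits square and centred between the fingers at (408,320), with the button on the tool's +y side at (443,290). Next I descend and grip.

```bash
python3 -m inch '[0,0,0,0,0,0.02,-1, 0,0,0,0,0,0.02,-1, 0,0,0,0,0,0.02,-1, 0,0,0,0,0,0.02,-1, 0,0,0,0,0,0.02,-1, 0,0,0,0,0,0,-1, 0,0,0,0,0,0,-1, 0,0,0,0,0,0,1, 0,0,0,0,0,0,1, 0,0,0,0,0,0,1]'
python3 -m inch '[0,0,0,0,0,0,1, 0,0,0,0,0,0,1, 0,0,0,0,0,0,1, 0,0,0,0,0,0,1, 0,0,0,0,0,0,1, 0,0,0,0,0,0,1]'
```

```text
time: 4.55
tool_pos: [466.1, -68.8, 71.2]
tcp_rot: [-3.14, 0.004, -2.696]
contact_force: [-0.3, 0.5, 0.6]
grip_width: 76.2
finger_force: 0.0
time: 5.05
tool_pos: [465.4, -68.6, 70.0]
tcp_rot: [-3.141, 0.002, -2.696]
contact_force: [0.5, 0.8, -0.1]
grip_width: 36.6
finger_force: 0.0
```

```bash
python3 -m inch '[0,0,0,0,0,0,1, 0,0,0,0,0,0,1, 0,0,0,0,0,0,1, 0,0,0,0,0,0,1, 0,0,0,0,0,-0.01,1, 0,0,0,0,0,-0.02,1, 0,0,0,0,0,-0.03,1, 0,0,0,0,0,-0.04,1, 0,0,0,0,0,-0.04,1, 0,0,0,0,0,-0.04,1]'
python3 - <<'E'
from h import *
v=np.load("press.npy");P=pressR(v[3]/100);pk=v[:3];print(v)
A=cur();B0=T([390,60,285],downR(-2.6));B1=T(pk+P@[-25,-8,71+125],toolR(v[3]/100));B2=T(pk+P@[0,-8,71+70],toolR(v[3]/100))
plan(A,B0,7);plan(B0,B1,8);plan(B1,B2,3)
E
```

```text
time: 5.88
tool_pos: [464.5, -68.5, 215.8]
tcp_rot: [3.141, 0.001, -2.696]
contact_force: [0.4, 0.4, -2.8]
grip_width: 27.8
finger_force: 29.9
[500.84248761 290.51265169  99.49622608  70.77657238]
7 rows of [0.0, 0.0001, -0.0092] [0.001, 0.0265, -0.0124] mid [434. -13. 245.] end [390.  60. 285.]
8 rows of [-0.003, -0.0363, -0.0136] [-0.0179, 0.0167, 0.0065] mid [410. 137. 269.] end [426. 216. 267.]
3 rows of [-0.0, -0.0, -0.0] [-0.0104, 0.0, 0.0229] mid [438. 226. 253.] end [461. 246. 227.]
```

```bash
python3 -m inch '[0,0,-0.0092,0.001,0.0265,-0.0124,1, 0,0,-0.0092,0.001,0.0265,-0.0124,1, 0,0,-0.0092,0.001,0.0265,-0.0124,1, 0,0,-0.0092,0.001,0.0265,-0.0124,1, 0,0,-0.0092,0.001,0.0265,-0.0124,1, 0,0,-0.0092,0.001,0.0265,-0.0124,1, 0,0,-0.0092,0.001,0.0265,-0.0124,1]'
python3 -m inch '[-0.003,-0.0363,-0.0136,-0.0179,0.0167,0.0065,1, -0.003,-0.0363,-0.0136,-0.0179,0.0167,0.0065,1, -0.003,-0.0363,-0.0136,-0.0179,0.0167,0.0065,1, -0.003,-0.0363,-0.0136,-0.0179,0.0167,0.0065,1, -0.003,-0.0363,-0.0136,-0.0179,0.0167,0.0065,1, -0.003,-0.0363,-0.0136,-0.0179,0.0167,0.0065,1, -0.003,-0.0363,-0.0136,-0.0179,0.0167,0.0065,1, -0.003,-0.0363,-0.0136,-0.0179,0.0167,0.0065,1, 0,0,0,0,0,0,1, 0,0,0,0,0,0,1]'
python3 - <<'E'
from h import *
import cv2
from plant import capture
v=np.load("press.npy");P=pressR(v[3]/100);pk=v[:3]
A=cur();print("tool in press",((A[:3,3]-pk)@P).round(1),(R.from_matrix(P.T@A[:3,:3]@np.diag([-1,1,-1])).as_rotvec()).round(3))
plan(A,T(pk+P@[0,-8,71+70],toolR(v[3]/100)),4)
c=capture("wrist");np.savez("w4.npz",**c);i=cv2.resize(c["image"][:,:,::-1],(1400,1050),interpolation=cv2.INTER_CUBIC)[100:700,350:1050];cv2.imwrite("pics/w4.png",i)
L=np.array([[0,30,25],[0,-30,25],[15,-30,38],[-15,-30,38],[15,30,38],[-15,30,38],[-27,12,56],[-27,-12,56],[-135,31,44],[-135,-31,44],[-64,31,44],[-64,-31,44]])
print((proj(c,L@P.T+pk)*2.5-[350,100]).round())
E
```

```text
time: 6.47
tool_pos: [389.5, 60.5, 284.1]
tcp_rot: [-3.141, 0.002, -2.599]
contact_force: [0.8, 0.3, -2.8]
grip_width: 27.9
finger_force: 29.9
time: 7.3
tool_pos: [425.4, 216.0, 265.0]
tcp_rot: [-3.141, 0.436, -2.432]
contact_force: [0.2, 0.1, -1.7]
grip_width: 27.7
finger_force: 29.9
tool in press [-25.9  -7.5 194.7] [0.    0.    0.002]
4 rows of [0.0, -0.0, 0.0003] [-0.0081, -0.0002, 0.0168] mid [443. 231. 246.] end [461. 246. 227.]
[[443. 436.]
 [307. 436.]
 [306. 478.]
 [305. 410.]
 [446. 478.]
 [448. 410.]
 [408. 392.]
 [347. 392.]
 [462. 102.]
 [296. 102.]
 [456. 294.]
 [299. 294.]]
```

View pics/w4.png

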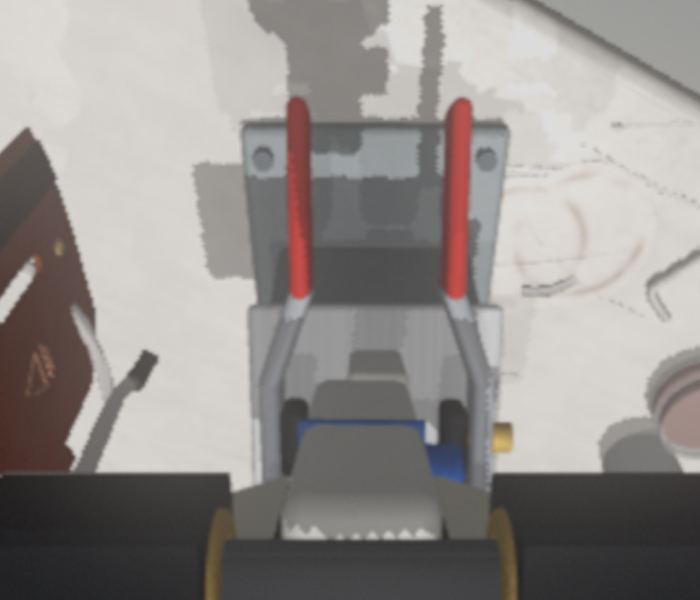

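The handles sit within about 1 mm of the fitted model: tips at (298,100) and (461,100), roots at (300,295) and (456,296). The left pad's inner edge is at about 440 against 448 predicted with no setting, so its setting is about 3 mm. The cartridge is held square, so I'll descend.

```bash
python3 -m inch '[0,0,0,-0.0081,-0.0002,0.0168,1, 0,0,0,-0.0081,-0.0002,0.0168,1, 0,0,0,-0.0081,-0.0002,0.0168,1, 0,0,0,-0.0081,-0.0002,0.0168,1, 0,0,0,0,0,0.015,1, 0,0,0,0,0,0.01,1, 0,0,0,0,0,0,1, 0,0,0,0,0,0,1]'
python3 - <<'E'
from h import *
v=np.load("press.npy");P=pressR(v[3]/100);pk=v[:3]
A=cur();print("tool in press",((A[:3,3]-pk)@P).round(1),(R.from_matrix(P.T@A[:3,:3]@np.diag([-1,1,-1])).as_rotvec()).round(3))
plan(A,T(pk+P@[0,-8,70.5+10],toolR(v[3]/100)),4)
E
```

```text
time: 8.02
tool_pos: [468.4, 250.6, 209.2]
tcp_rot: [-3.141, 0.437, -2.434]
contact_force: [-0.4, -0.0, -2.6]
grip_width: 27.8
finger_force: 29.9
tool in press [  0.5  -9.2 120.8] [-0.001 -0.001  0.   ]
4 rows of [-0.0001, 0.0001, 0.0] [0.0002, 0.0004, 0.0126] mid [474. 256. 191.] end [480. 262. 172.]
```

```bash
python3 -m inch '[0,0,0,0.0002,0.0004,0.0126,1, 0,0,0,0.0002,0.0004,0.0126,1, 0,0,0,0.0002,0.0004,0.0126,1, 0,0,0,0.0002,0.0004,0.0126,1, 0,0,0,0,0,0,1, 0,0,0,0,0,0,1]'
python3 -m inch '[0,0,0,0,0,0.0025,1, 0,0,0,0,0,0.0025,1, 0,0,0,0,0,0.0025,1, 0,0,0,0,0,0,1]'
python3 - <<'E'
from h import *
v=np.load("press.npy");P=pressR(v[3]/100);pk=v[:3]
A=cur();print("tool in press",((A[:3,3]-pk)@P).round(1))
from plant import get_obs
print(get_obs()["contact_force"]@P)
E
```

```text
time: 8.52
tool_pos: [479.9, 262.9, 171.7]
tcp_rot: [-3.142, 0.437, -2.433]
contact_force: [-0.1, -0.2, -2.7]
grip_width: 27.9
finger_force: 29.9
time: 8.85
tool_pos: [482.2, 264.4, 167.2]
tcp_rot: [-3.14, 0.438, -2.433]
contact_force: [-0.2, -0.0, -2.2]
grip_width: 27.9
finger_force: 29.9
tool in press [ 0.4 -7.7 74.5]
[-1.08445408  0.08853663 -1.95347127]
```

No contact yet with the foot about 4 mm up. I'll step down slowly.

```bash
python3 -m inch '[0,0,0,0,0,0.0015,1, 0,0,0,0,0,0.0015,1, 0,0,0,0,0,0,1]'; python3 -m inch '[0,0,0,0,0,0.0012,1, 0,0,0,0,0,0,1]'; python3 -m inch '[0,0,0,0,0,0.0012,1, 0,0,0,0,0,0,1]'
```

```text
time: 9.1
tool_pos: [483.0, 265.1, 165.0]
tcp_rot: [-3.14, 0.438, -2.433]
contact_force: [0.7, -0.6, -3.1]
grip_width: 28.0
finger_force: 29.9
time: 9.27
tool_pos: [483.3, 265.3, 164.1]
tcp_rot: [-3.141, 0.438, -2.433]
contact_force: [-0.0, -0.3, -2.2]
grip_width: 28.1
finger_force: 29.9
time: 9.43
tool_pos: [483.6, 265.6, 163.6]
tcp_rot: [-3.14, 0.439, -2.433]
contact_force: [-0.5, -1.9, 0.1]
grip_width: 27.9
finger_force: 29.9
```

```bash
python3 -m inch '[0,0,0,0,0,0.001,1, 0,0,0,0,0,0,1]'; python3 -m inch '[0,0,0,0,0,0.001,1, 0,0,0,0,0,0,1]';python3 - <<'E'
from h import *
v=np.load("press.npy");P=pressR(v[3]/100);pk=v[:3]
A=cur();print("tool in press",((A[:3,3]-pk)@P).round(1))
from plant import *
import cv2
print(get_obs()["contact_force"]@P)
c=capture("wrist");np.savez("w5.npz",**c);i=cv2.resize(c["image"][:,:,::-1],(1400,1050),interpolation=cv2.INTER_CUBIC)[150:750,350:1050];cv2.imwrite("pics/w5.png",i)
E
```

```text
time: 9.6
tool_pos: [483.7, 265.7, 163.6]
tcp_rot: [-3.14, 0.439, -2.433]
contact_force: [-7.6, -5.0, 9.2]
grip_width: 27.9
finger_force: 29.9
time: 9.77
tool_pos: [483.8, 265.8, 163.6]
tcp_rot: [-3.14, 0.44, -2.433]
contact_force: [-12.4, -8.8, 17.6]
grip_width: 28.0
finger_force: 29.9
tool in press [ 0.8 -7.7 70.4]
[-6.2414055   1.41306909 22.38305707]
```

View pics/w5.png

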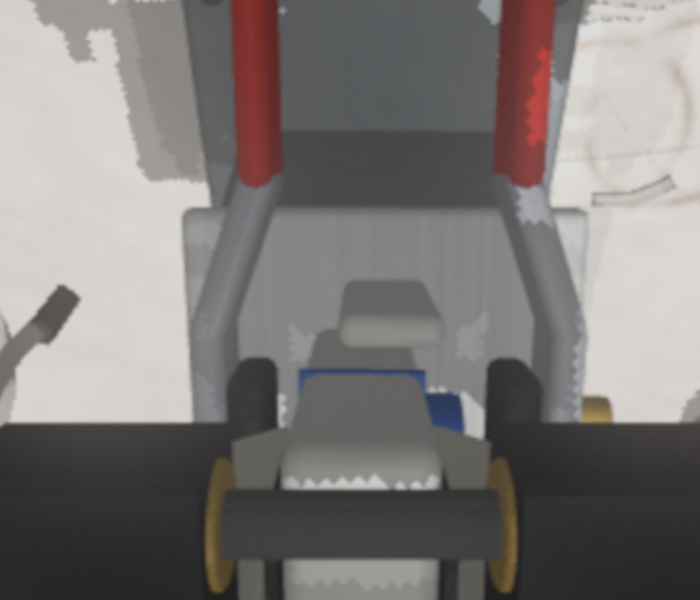

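The cartridge is seated: the foot is at deck level, centred between the stops, with equal gaps of about 24 px to both pads. I'll relieve the pressure, open, and back out along pocket z.

```bash
python3 -m inch '[0,0,0,0,0,-0.0025,1, 0,0,0,0,0,0,-0.4, 0,0,0,0,0,0,-0.4, 0,0,0,0,0,0,-0.4, 0,0,0,0,0,0,-0.4, 0,0,0,0,0,0,-1, 0,0,0,0,0,0,-1, 0,0,0,0,0,0,-1, 0,0,0,0,0,0,-1, 0,0,0,0,0,0,-1]'
python3 -m inch '[0,0,0,0,0,-0.01,-1, 0,0,0,0,0,-0.03,-1, 0,0,0,0,0,-0.03,-1, 0,0,0,0,0,-0.03,-1, 0,0,0,0,0,-0.02,-1, 0,0,0,0,0,0,-1, 0,0,0,0,0,0,-1]'
python3 - <<'E'
from h import *
from plant import *
import cv2
v=np.load("press.npy");P=pressR(v[3]/100);pk=v[:3]
A=cur();print("tool in press",((A[:3,3]-pk)@P).round(1))
c=capture("wrist");np.savez("w6.npz",**c);i=cv2.resize(c["image"][:,:,::-1],(1400,1050),interpolation=cv2.INTER_CUBIC)[100:700,350:1050];cv2.imwrite("pics/w6.png",i)
plan(A,T(pk+P@[-100,0,30+100],toolR(v[3]/100)));
E
```

```text
time: 10.65
tool_pos: [483.5, 265.5, 163.7]
tcp_rot: [-3.141, 0.438, -2.433]
contact_force: [-0.2, -0.4, -0.1]
grip_width: 83.4
finger_force: 0.0
time: 11.23
tool_pos: [452.6, 238.9, 251.7]
tcp_rot: [-3.139, 0.44, -2.433]
contact_force: [-0.1, -0.6, -0.9]
grip_width: 92.0
finger_force: 0.0
tool in press [  0.7  -7.8 167.6]
3 rows of [-0.0005, 0.0009, 0.0002] [0.042, 0.0033, 0.0155] mid [432. 225. 226.] end [390. 196. 175.]
```

View pics/w6.png

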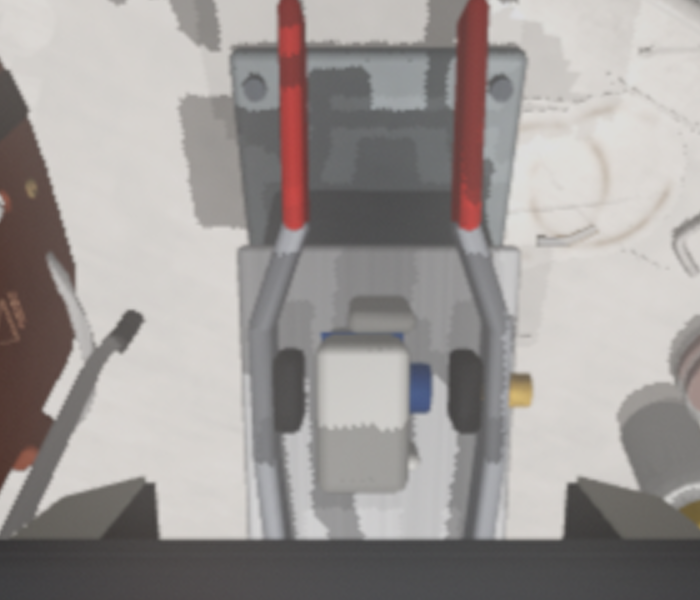

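The cartridge stands square in the pocket at (362,410), with the button at (420,388) facing the left pad and clear gaps on both sides. Now I move over the handles. I've also used up my picture allowance: w6 was the 11th view, one over the limit, so from here I work by numbers only.

```bash
python3 -m inch '[0,0,0,0.032,0.0025,0.01,-1, 0,0,0,0.032,0.0025,0.01,-1, 0,0,0,0.032,0.0025,0.012,-1, 0,0,0,0.03,0.0025,0.0145,-1, 0,0,0,0,0,0,-1, 0,0,0,0,0,0,-1]'
python3 - <<'E'
from h import *
v=np.load("press.npy");P=pressR(v[3]/100);pk=v[:3]
A=cur();print("tool in press",((A[:3,3]-pk)@P).round(1))
plan(A,T(pk+P@[-100,0,33],toolR(v[3]/100)),6);
E
```

```text
time: 11.78
tool_pos: [389.2, 195.8, 172.9]
tcp_rot: [3.14, 0.435, -2.435]
contact_force: [0.4, -0.3, -0.1]
grip_width: 91.7
finger_force: 0.0
tool in press [-101.7    0.6  128.4]
6 rows of [0.0001, -0.0001, -0.0002] [-0.0004, -0.0001, 0.0199] mid [405. 209. 130.] end [421. 223.  87.]
```

```bash
python3 -m inch '[0,0,0,0,0,0.0195,-1, 0,0,0,0,0,0.0195,-1, 0,0,0,0,0,0.0195,-1, 0,0,0,0,0,0.0195,-1, 0,0,0,0,0,0.0195,-1, 0,0,0,0,0,0.0195,-1, 0,0,0,0,0,0,-0.6, 0,0,0,0,0,0,-0.6, 0,0,0,0,0,0,-0.6, 0,0,0,0,0,0,-0.6]'
python3 -m inch '[0,0,0,0,0,0,-0.5, 0,0,0,0,0,0,-0.4, 0,0,0,0,0,0,-0.3, 0,0,0,0,0,0,-0.3, 0,0,0,0,0,0,-0.3]'
python3 - <<'E'
from h import *
from plant import get_obs
v=np.load("press.npy");P=pressR(v[3]/100);pk=v[:3]
A=cur();print("tool in press",((A[:3,3]-pk)@P).round(1),get_obs()["contact_force"]@P)
E
```

```text
time: 12.62
tool_pos: [420.9, 222.0, 90.4]
tcp_rot: [-3.14, 0.44, -2.433]
contact_force: [-0.2, -0.3, 0.5]
grip_width: 74.3
finger_force: 0.0
time: 13.03
tool_pos: [420.4, 221.8, 89.7]
tcp_rot: [-3.14, 0.439, -2.433]
contact_force: [0.5, 0.4, 1.0]
grip_width: 60.1
finger_force: 1.0
tool in press [-100.     0.1   35.9] [ 1.00047076 -0.01469876  0.68402595]
```

```bash
python3 -m inch '[0,0,0,0,0,0,-0.25, 0,0,0,0,0,0,-0.2, 0,0,0,0,0,0,-0.15, 0,0,0,0,0,0,-0.1, 0,0,0,0,0,0,-0.1]' | tail -2; for i in 1; do python3 -m inch '[0,0,0,0,0,0,-0.08, 0,0,0,0,0,0,-0.06, 0,0,0,0,0,0,-0.04, 0,0,0,0,0,0,-0.02, 0,0,0,0,0,0,-0.02]' | tail -3; done
```

```text
grip_width: 50.8
finger_force: 1.1
contact_force: [0.7, 0.5, 1.2]
grip_width: 47.1
finger_force: 1.2
```

```bash
python3 -m inch '[0,0,0,0,0,0,0, 0,0,0,0,0,0,0]' | tail -2; python3 -m inch '[0,0,0,0,0,0,0.02, 0,0,0,0,0,0,0.02]' | tail -2;python3 -m inch '[0,0,0,0,0,0,0.04, 0,0,0,0,0,0,0.04]' | tail -2
```

```text
grip_width: 46.3
finger_force: 1.2
grip_width: 44.9
finger_force: 1.2
grip_width: 43.9
finger_force: 1.2
```

```bash
python3 -m inch '[0,0,0,0,0,0,0.055, 0,0,0,0,0,0,0.055]' | tail -2; python3 -m inch '[0,0,0,0,0,0,0.07, 0,0,0,0,0,0,0.07]' | tail -2;python3 -m inch '[0,0,0,0,0,0,0.085, 0,0,0,0,0,0,0.085]' | tail -2
```

```text
grip_width: 43.5
finger_force: 1.6
grip_width: 42.6
finger_force: 2.7
grip_width: 41.7
finger_force: 4.4
```

```bash
python3 -m inch '[0,0,0,0,0,0,0.1, 0,0,0,0,0,0,0.1]' | tail -2; python3 -m inch '[0,0,0,0,0,0,0.115, 0,0,0,0,0,0,0.115]' | tail -2;python3 -m inch '[0,0,0,0,0,0,0.13, 0,0,0,0,0,0,0.13]' | tail -2
```

```text
grip_width: 41.1
finger_force: 6.2
grip_width: 40.9
finger_force: 7.8
grip_width: 40.2
finger_force: 9.2
```

```bash
python3 -m inch '[0,0,0,0,0,0,0.145, 0,0,0,0,0,0,0.145]' | tail -2; python3 -m inch '[0,0,0,0,0,0,0.16, 0,0,0,0,0,0,0.16]' | tail -2
```

```text
grip_width: 39.2
finger_force: 10.2
grip_width: 38.9
finger_force: 10.7
```

```bash
python3 -m inch '[0,0,0,0,0,0,0.175, 0,0,0,0,0,0,0.175]' | tail -2; python3 -m inch '[0,0,0,0,0,0,0.19, 0,0,0,0,0,0,0.19]' | tail -2
```

```text
grip_width: 37.9
finger_force: 10.5
grip_width: 37.2
finger_force: 9.3
```

```bash
python3 -m inch '[0,0,0,0,0,0,0.2, 0,0,0,0,0,0,0.2]' | tail -2
```

```text
grip_width: 36.8
finger_force: 7.6
```

```bash
python3 -m inch '[0,0,0,0,0,0,0.212, 0,0,0,0,0,0,0.212]' | tail -2
```

```text
grip_width: 36.5
finger_force: 4.3
```

```bash
python3 -m inch '[0,0,0,0,0,0,0.22, 0,0,0,0,0,0,0.22]' | tail -2
```

```text
grip_width: 35.6
finger_force: 1.3
```

The force dropped from 10.7 N to the 1.3 N spring level, so the button has snapped. I'll hold briefly, then open slowly and withdraw.

```bash
python3 -m inch '[0,0,0,0,0,0,0.22, 0,0,0,0,0,0,0.22, 0,0,0,0,0,0,0.22]' | tail -2
python3 -m inch '[0,0,0,0,0,0,0.15, 0,0,0,0,0,0,0.05, 0,0,0,0,0,0,-0.05, 0,0,0,0,0,0,-0.15, 0,0,0,0,0,0,-0.25, 0,0,0,0,0,0,-0.35, 0,0,0,0,0,0,-0.45, 0,0,0,0,0,0,-0.55, 0,0,0,0,0,0,-0.7, 0,0,0,0,0,0,-0.9]' | tail -2
python3 -m inch '[0,0,0,0,0,0,-1, 0,0,0,0,0,0,-1, 0,0,0,0,0,0,-1, 0,0,0,0,0,-0.01,-1, 0,0,0,0,0,-0.025,-1, 0,0,0,0,0,-0.03,-1, 0,0,0,0,0,-0.03,-1, 0,0,0,0,0,-0.03,-1, 0,0,0,0,0,0,-1, 0,0,0,0,0,0,-1]'
python3 - <<'E'
from h import *
from plant import capture
v=np.load("press.npy");P=pressR(v[3]/100);pk=v[:3];A=cur();print(((A[:3,3]-pk)@P).round(1))
a=np.load("w1.npz");c=capture("side");b=np.load("side0.npz")["image"].astype(float)
i=c["image"].astype(float);d=lambda x:(x[232:265,218:252,0]-x[232:265,218:252,1:].max(2))
print("red handle diff",np.abs(np.clip(d(i),0,80)-np.clip(d(b),0,80)).mean(),np.clip(d(b),0,80).mean())
w=capture("wrist");np.savez("w7.npz",**w);e=w["image"].astype(int);m=(e[:,:,2]-e[:,:,0]>35);ys,xs=np.nonzero(m)
t=np.array([[0,-8,100],[0,5.5,25],[0,19,25]]);print("expect top,button",proj(w,t@P.T+pk).round(),"blue px near",[(x,y) for x,y in zip(xs,ys) if 180<x<400 and 0<y<300][:25])
E
```

```text
grip_width: 35.8
finger_force: 1.4
grip_width: 80.2
finger_force: 0.0
time: 18.45
tool_pos: [388.4, 194.2, 181.1]
tcp_rot: [-3.138, 0.441, -2.433]
contact_force: [-0.1, 0.0, -0.6]
grip_width: 91.9
finger_force: 0.0
[-9.970e+01 -1.000e-01  1.365e+02]
red handle diff 2.9188948306595366 11.860071301247771
expect top,button [[272. 363.]
 [289. 304.]
 [303. 304.]] blue px near [(np.int64(262), np.int64(295)), (np.int64(263), np.int64(295)), (np.int64(264), np.int64(295)), (np.int64(265), np.int64(295)), (np.int64(266), np.int64(295)), (np.int64(262), np.int64(296)), (np.int64(263), np.int64(296)), (np.int64(264), np.int64(296)), (np.int64(265), np.int64(296)), (np.int64(294), np.int64(296)), (np.int64(295), np.int64(296)), (np.int64(262), np.int64(297)), (np.int64(263), np.int64(297)), (np.int64(293), np.int64(297)), (np.int64(294), np.int64(297)), (np.int64(295), np.int64(297)), (np.int64(296), np.int64(297)), (np.int64(262), np.int64(298)), (np.int64(294), np.int64(298)), (np.int64(295), np.int64(298)), (np.int64(296), np.int64(298)), (np.int64(294), np.int64(299)), (np.int64(295), np.int64(299)), (np.int64(296), np.int64(299))]
```

The button now sticks out only about 4 mm (blue at columns 293–296, with the body face at about 289), which matches it being armed. The gripper is clear of everything.

```bash
python3 -c "
from plant import *
print(close_job())"
```

```text
the job is handed in; nothing more can be done
None
```

I handed the job in at about 18.5 s of the 51 s allowed: the cartridge stands in the press with its button snapped in (squeeze force peaked at 10.7 N, then fell to the 1.3 N spring level), the gripper is clear, and neither bottle was approached; I did not check directly that the handles sprang fully open, and I viewed 11 pictures, one over the limit of 10.

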